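Prop the drip tray with the wedge

TASK

The steel drip tray has to be propped so that it drains: pull the drawer of the small unit wide open by its handle, take out the blue wedge, lower it onto the counter in front of the tray without letting go, and push its thin end along the counter, flat, into the gap under the middle of the tray's front edge, until the tray has just lifted off its orange stand and the front edge is about 5 mm up. Lift the tray with the wedge only, never with the gripper, do not tip it steeply, leave the drawer open and leave everything else where it is. Finish holding: keep the wedge gripped in place, with the tray resting on it, and do not let go.

Things in the scene. Friction and masses are not known exactly. Their poses are not given: they have to be found in the camera images.
- unit_drawer0 (a joint): drawer of the low grey unit (240 deep, 280 wide, 85 mm high, fixed, opening towards the robot). m, 0 shut, grows as pulled out to the robot, at most 0.165; about 1 N, stays where left. Inner floor 22 mm above the counter, wall rims 63 mm, walls 6 mm, 238 mm wide inside; contents are clear of the unit's top from about 0.145
- unit_drawer0_handle (a point): middle of the drawer's dark bar handle, 47 mm above the counter: level round bar, 11 mm diameter, 120 mm long, 35 mm out from the drawer front (29 mm free behind it), 38 mm below the unit's top. x points into the unit (the drawer pulls out along -x), y along the bar
- wedge: blue plastic wedge 94 x 28 mm, 90 g, flat in the drawer, left or right, thin end away from the robot. Origin: centre of its underside, x to the thin end, z up. Ramp 66 long, 4 mm high at the tip, rising evenly to 22.5; behind it a grip block 28 x 28, 36 high, to pinch across y. Yellow band 36 to 46 mm from the tip: with the tray's front edge over it the tray is about 5 mm up
- wedge_tip (a point): middle of the wedge's thin end, at its underside, 47 mm ahead of the wedge's origin
- wedge_grip (a point): in the middle of the wedge's grip block, 33 mm behind the wedge's origin and 24 mm above its underside
- stand: orange plastic stand of the drip tray, fixed. Origin on the counter right under the middle of the tray's front edge (towards the robot); x points under the tray to the hinge, z up. The tray lies on its top, 10 mm high. Under the front edge a notch 90 wide, 70 mm deep, open to the front, lets a wedge in along x; orange arms beside it stick out 15 mm in front of the tray
- tray (a joint): steel drip tray, 200 long (x of the stand), 160 wide, front and rim 12 to 16 mm high, about 0.5 kg, hinged along its far edge 200 mm behind the front edge. rad, 0 lying flat on the stand, grows as the front edge rises (0.025 is 5 mm at the front edge)
- tray_edge (a point): middle of the tray's front lower edge, the line that rides up the wedge; 10 mm above the counter while the tray lies on its stand
- cassette: aluminium instrument cassette 55 x 110 x 22 mm lying in the tray, loose; origin at the centre of its underside
- dappen: small green glass dish, 40 mm across, 30 mm high, standing in the tray, loose; origin at the centre of its underside
- bur_case: green and white bur case 70 x 40 x 20 mm in the same drawer beside the wedge, loose; stays in the drawer; origin at the centre of its underside
- dropper: white dropper bottle with green cap, 30 mm across, 70 mm high, between unit and tray, loose; origin at the centre of its underside
- kidney: open steel dish 190 x 90 x 40 mm to the right of the tray, loose; origin at the centre of its underside

How it is judged:
On the way, in this order (a step that is already met when the one before it is completed fails the run):
1. the drawer is pulled open (value of joint unit_drawer0 above 0.12 m), for 0.2 s.
2. the wedge, held in the fingers, is lifted clear of the drawer (height (world z) of wedge above 0.066 m and contact force between the fingers and wedge above 1 N), for 0.1 s.
3. the wedge lies flat on the counter in front of the tray, still in the fingers, with the tray flat on its stand (height (world z) of wedge below 0.008 m and angle between wedge's own z axis and vertical below 0.12 rad and x of wedge_tip in the frame of stand between -0.15 and 0.03 m and value of joint tray below 0.008 rad and contact force between the fingers and wedge above 1 N), for 0.05 s.
At the end, for the whole second after the job is handed in: Tray front edge 2 to 9 mm up (joint 0.010 to 0.045), resting on the wedge (0.5 N) and not on the arm; wedge flat on the counter (8 mm, 0.12 rad), tip over 20 mm under the tray, within 35 mm of its middle, still, gripped (2 N); drawer open over 80 mm, bur case in it (value of joint tray between 0.01 and 0.045 rad and contact force between tray and wedge above 0.5 N and contact force between the fingers and wedge above 2 N and contact force between each of the arm, the fingers and tray below 0.5 N and height (world z) of wedge below 0.008 m and angle between wedge's own z axis and vertical below 0.12 rad and linear speed of wedge below 0.01 m/s and x of wedge_tip in the frame of stand above 0.02 m and y of wedge_tip in the frame of stand between -0.035 and 0.035 m and value of joint unit_drawer0 above 0.08 m and height (world z) of bur_case below 0.05 m); the arm keeps its last pose, push and grip.
It fails at once if the tray is tipped up steeply (front edge over 14 mm up) (value of joint tray above 0.07 rad).
It fails at once if the gripper or arm pushes on the tray (contact force between any of the fingers, the arm and tray above 2 N).
It fails at once if the things in the tray slide or tip (over 20 mm) (distance of any of cassette, dappen from where it was at the start of the episode above 0.02 m).
It fails at once if the bur case is taken out of the drawer (height (world z) of bur_case above 0.066 m).
It fails at once if other things on the counter are displaced (over 30 mm) (distance of any of dropper, kidney from where it was at the start of the episode above 0.03 m).
It also fails if it takes over 61 s, if anything falls off the work surface, if the arm or the gripper's body presses on something with over 40 N, if the wrist force passes 120 N, or if a joint passes its speed limit or range.

ROBOT

A 7-joint arm with a two-finger parallel gripper is mounted at the origin on the work surface. World frame = base frame: x ahead of the robot, y to its left, z up, the work surface at z = 0. Lengths are in m, angles in rad, forces in N, time in s.
With the tool pointing down it reaches from about 0.4 to 0.85 m from the base axis. Payload 10.4 kg.
Tool frame: the origin (TCP) lies on the centre line of the jaws, within the pads' length; the fingertips stand 22 mm ahead of it and the grasp point (between the pads) lies 3 mm ahead of it; x points along the fingers, y is the direction in which the jaws open and shut, and the axes are right-handed (so a half turn about x gives the same grasp; the last joint's range is limited). The gripper opens to 87 mm and grips with 3 to 60 N. Pads are 19 mm wide; open, the fingers measure 117 mm over their backs; the gripper's body (75 mm by 190 mm) begins 51 mm behind the grasp point.
Start: joints at [1.198, 0.332, -0.065, 1.46, 0.022, 1.35, -0.088], TCP at [0.214, -0.587, 0.221] pointing down, gripper open.
Joint ranges: [-2.6, 2.6], [-0.5, 2.12], [-1.47, 1.34], [0.16, 2.42], [-1.27, 4.41], [0.06, 2.06], [-2.6, 2.6]. Speed limits (rad/s): [2.22, 2.22, 2.79, 2.79, 3.14, 3.14, 3.14].

INTERFACE

Orientations are given as a unit quaternion [x, y, z, w].
In Python, from bench import * gives the robot as it stands.
- The arm moves only by the tool arm_command, never from a script. Its argument "targets" is one flat list of numbers, 7 for each row, row after row: the turn, a rotation vector about the tool's x, y, z in units of 45 degrees (1.0 is 45 degrees), then the shift along the tool's x, y, z in units of 25 mm (1.0 is 25 mm), then the opening, from 0 (shut) to 1 (fully open). In form: [wx, wy, wz, tx, ty, tz, fingers, wx, wy, wz, tx, ty, tz, fingers, ...]. A call has 1 to 12 rows; each row shifts and turns the pose as measured when the row begins, along the tool's axes as they then stand; what a row does not reach is not made up. A row lasts 1/12 s, in which the tool goes at most 41.7 mm and 7.16 degrees, less where a joint would pass 70% of its speed; a pose out of reach is approached as far as the arm can. A call with a number of a shift or a turn outside -1 to 1 is refused whole. A call with a gripper value outside its range is refused whole. The fingers move at their own pace and stop on an object; "newtons" is the grip in N (left out, the last holds). Time passes only in rows, so rows that do not move let the fingers close. It gives the time, the measured TCP pose, the force and the opening at its end, in the units of the state.
- read_state(): the state, without advancing time (a new reading comes with each control period).
- camera(name): name is "side" or "top" or "wrist"; returns the picture (400x640x3 uint8, red, green, blue); there is no depth.
- calibration(name): a dict with "camera_matrix" (3x3 intrinsics, pixels), "R" (3x3) and "t" (3): a world point X has camera coordinates R X + t; the wrist camera has in their place "tool_from_camera" (4x4, takes a point from camera to tool coordinates, whose origin is the TCP and whose axes are the tool frame's). Camera axes: x right, y down, z forward; pixel columns grow to the right and rows downward; lengths in m; the calibration is good to about 2 mm. A picture is of the moment at which its call begins: read the wrist's pose just before it. calibration takes no time and is no camera call.
- close_job(): hands the job in, once; it reports no verdict.
The state is a dict: "time": time; "joint_positions": joint angles; "joint_vel": joint speeds; "joint_torque": joint torques, N m; "ee_pos": TCP position; "eef_rot": TCP orientation; "ft_force": force on the tool from outside, world axes, zero at the start; "torque": the same for the moment, N m; "width": finger opening in m.
Only numpy, scipy, OpenCV 4.12 (cv2) and the standard library are available. Lean on these libraries where they do the work, as an engineer would, in place of code of your own. Each camera call takes 0.05 s, during which the arm holds its last target.

## Working session

There is one attempt and no reset: what is moved stays moved. The work goes in short steps, Python scripts to look and compute and a tool call to move; the robot and the scene stay as the last step left them, time stands still between calls to the robot, and variables do not carry over. Pictures are saved under pics/ and viewed, and the job is handed in when it is done.

Besides the shell and the picture viewer there is one more tool, called after ">>>" as name(argument=value, ...) on one line, values as JSON. arm_command: Moves the arm, as the interface text tells. Shifts and turns lie within -1 to 1; 1 stands for 25 mm of shift or 45 degrees of turn. Its arguments: {"type":"object","properties":{"targets":{"type":"array","items":{"type":"number","minimum":-1,"maximum":1}},"newtons":{"type":"number"}},"required":["targets"]}

```bash
ls; mkdir -p pics
cat > h.py <<'E'
from bench import *
import numpy as np, cv2
from scipy.spatial.transform import Rotation as Rn
def snap(n,f):
    im=np.array(camera(n)); cv2.imwrite('pics/'+f,im[:,:,::-1]); return im
def ray(n,u,v,z,st=None):
    c=calibration(n);K=np.array(c['camera_matrix'])
    d=np.linalg.solve(K,[u,v,1.])
    if n=='wrist':
        T=np.array(c['tool_from_camera']);R=Rn.from_quat(st['eef_rot']).as_matrix();p=np.array(st['ee_pos'])
        o=R@T[:3,3]+p; d=R@T[:3,:3]@d
    else:
        R=np.array(c['R']);t=np.array(c['t']);o=-R.T@t;d=R.T@d
    return o+d*(z-o[2])/d[2]
E
python3 - <<'E'
from h import *
s=read_state();print(s)
for n in ['top','side','wrist']:
    snap(n,n+'0.png')
c=calibration('wrist');print(c)
for n in ['top','side']:
    c=calibration(n);print(n,-np.array(c['R']).T@np.array(c['t']),c)
E
```

```text
pics
{'time': 0.0, 'joint_positions': array([ 1.19837425,  0.33287346, -0.06469302,  1.46093229,  0.0216076 ,
        1.34988625, -0.08853253]), 'joint_vel': array([ 1.02670730e-03, -2.40358317e-04, -1.12944789e-04, -1.36211391e-04,
        9.61244639e-05, -6.48564835e-04, -1.21213324e-03]), 'joint_torque': array([ 2.17898509e-03, -6.23256469e+01,  2.60971847e-02, -3.89903784e+01,
       -6.13415474e-02,  3.97325575e-02,  1.51015265e-04]), 'ee_pos': array([ 0.21406444, -0.5867921 ,  0.22025724]), 'eef_rot': array([-0.6962066 , -0.12352872,  0.69643063, -0.12256182]), 'ft_force': array([ 0.67275301, -0.18799952, -0.26466954]), 'torque': array([-0.00332184,  0.02411646,  0.08853223]), 'width': 0.08709420830900128}
{'camera_matrix': array([[328.80515199,   0.        , 323.57319455],
       [  0.        , 328.80515199, 196.87428911],
       [  0.        ,   0.        ,   1.        ]]), 'tool_from_camera': array([[ 7.11541349e-04, -2.98000646e-01,  9.54565403e-01,
        -1.63248329e-01],
       [ 9.99999193e-01,  1.21693927e-03, -3.65498355e-04,
        -3.99336992e-04],
       [-1.0527
[... 289 characters left out ...]
 399.77672806, 198.93764024],
       [  0.        ,   0.        ,   1.        ]]), 'R': array([[-0.01869139, -0.99934136, -0.03110444],
       [-0.99655308,  0.02113608, -0.08021989],
       [ 0.08082448,  0.0294978 , -0.99629177]]), 't': array([-0.05882511,  0.63447125,  1.00602991])}
side [0.52607127 0.65476591 0.7536613 ] {'camera_matrix': array([[427.72405137,   0.        , 324.56889582],
       [  0.        , 427.72405137, 203.26841549],
       [  0.        ,   0.        ,   1.        ]]), 'R': array([[-0.99167285, -0.12720596, -0.02008963],
       [-0.0712527 ,  0.67189925, -0.7372072 ],
       [ 0.10727536, -0.72963692, -0.67536801]]), 't': array([0.62012151, 0.15315181, 0.93030564])}
```

View pics/top0.png

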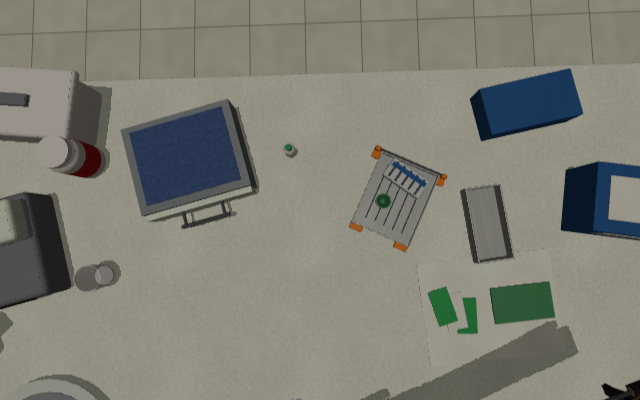

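View pics/side0.png

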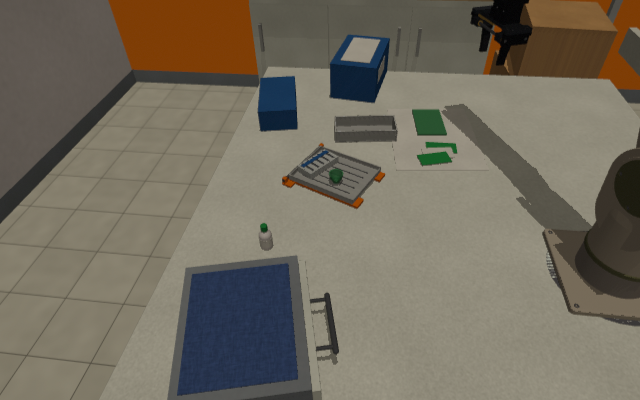

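View pics/wrist0.png

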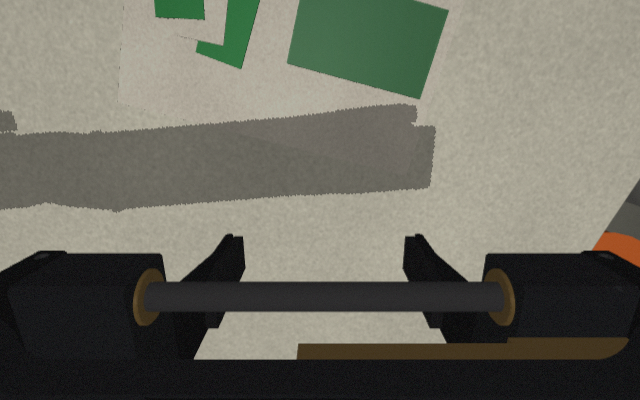

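Run:
```python
import cv2,numpy as np
im=cv2.imread('pics/top0.png')
a=cv2.resize(im[90:240,110:270],None,fx=4,fy=4,interpolation=cv2.INTER_CUBIC)
b=cv2.resize(im[135:265,335:465],None,fx=4.5,fy=4.5,interpolation=cv2.INTER_CUBIC)
cv2.imwrite('pics/a.png',a);cv2.imwrite('pics/b.png',b)
```

```text
(no output)
```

View pics/a.png

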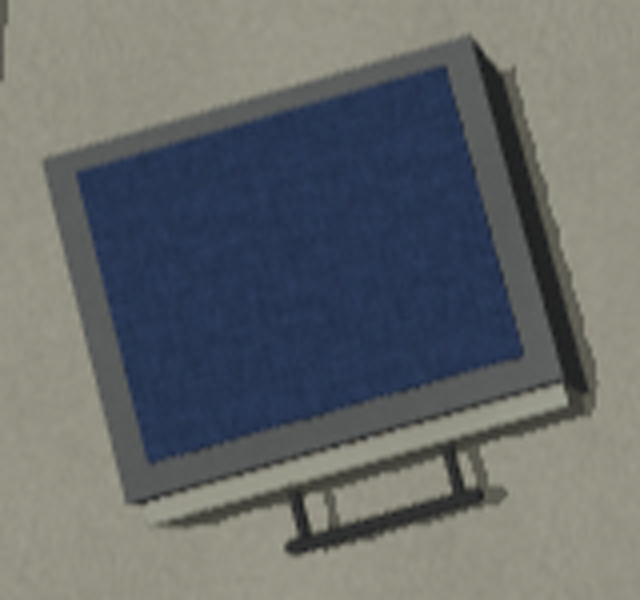

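View pics/b.png

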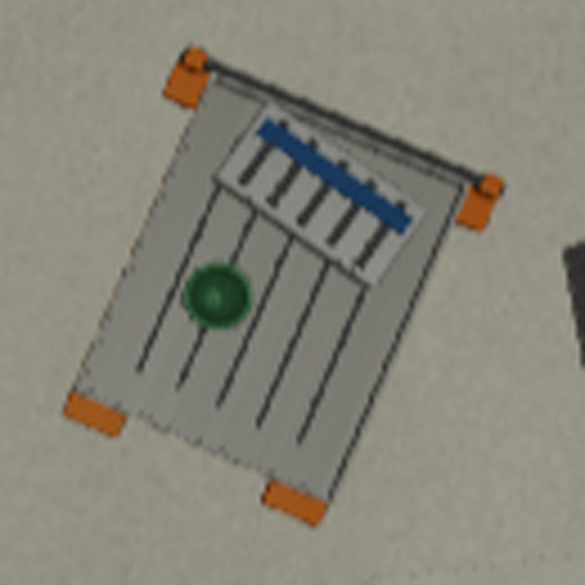

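Run:
```python
from h import *
A=lambda u,v:(110+(u+.5)/4-.5,90+(v+.5)/4-.5)
B=lambda u,v:(335+(u+.5)/4.5-.5,135+(v+.5)/4.5-.5)
P=[ray('top',*A(*p),0.085) for p in [(45,158),(470,37),(562,382),(130,502)]]
for p in P: print(p)
dl=lambda a,b:(np.linalg.norm(b-a),np.degrees(np.arctan2(*(b-a)[1::-1])))
print([dl(P[0],P[1]),dl(P[3],P[2]),dl(P[3],P[0]),dl(P[2],P[1])])
h=[ray('top',*A(*p),0.047) for p in [(292,547),(478,495)]];print(h,dl(*h),sum(h)/2)
print('from unit',(P[2]+P[3])/2)
t=[ray('top',*B(*p),0.016) for p in [(75,390),(333,500),(210,70),(465,180)]];print(t,[dl(t[0],t[1]),dl(t[0],t[2]),dl(t[1],t[3])],(t[0]+t[1])/2)
o=[ray('top',*B(*p),0.010) for p in [(63,410),(115,437),(262,500),(315,527)]];print(o,dl(o[0],o[3]),(o[0]+o[3])/2)
o=[ray('top',*B(*p),0.010) for p in [(127,410),(275,478)]];print('inner',o,dl(o[0],o[1]),(o[0]+o[1])/2)
```

```text
[0.81381629 0.41763494 0.085     ]
[0.88345777 0.15001452 0.085     ]
[0.66570843 0.09338227 0.085     ]
[0.59763062 0.36005512 0.085     ]
[(np.float64(0.27653323076810843), np.float64(-75.41371906654777)), (np.float64(0.2752253567333465), np.float64(-75.67907020178308)), (np.float64(0.22372232866833006), np.float64(14.914172292641558)), (np.float64(0.2249933004140877), np.float64(14.578509336312896))]
[array([0.56890361, 0.27362044, 0.047     ]), array([0.59948584, 0.15488333, 0.047     ])] (np.float64(0.12261229543603762), np.float64(-75.5566733350156)) [0.58419472 0.21425189 0.047     ]
from unit [0.63166953 0.22671869 0.085     ]
[array([ 0.57422931, -0.15478889,  0.016     ]), array([ 0.50896455, -0.2995062 ,  0.016     ]), array([ 0.75818475, -0.23767134,  0.016     ]), array([ 0.69045957, -0.38162925,  0.016     ])] [(np.float64(0.15875323102428746), np.float64(-114.27446958882403)), (np.float64(0.20176497118386913), np.float64(-24.254289548105564)), (np.float64(0.1992100338554851), np.float64(-24.34584990326987))] [ 0.54159693 -0.22714755  0.016     ]
[array([ 0.56299185, -0.14790152,  0.01      ]), array([ 0.5469245 , -0.17737512,  0.01      ]), array([ 0.50943704, -0.26028625,  0.01      ]), array([ 0.49358926, -0.28987743,  0.01      ])] (np.float64(0.15803125870528847), np.float64(-116.05093841749571)) [ 0.52829056 -0.21888948  0.01      ]
inner [array([ 0.56228848, -0.18468504,  0.01      ]), array([ 0.5218242 , -0.26811165,  0.01      ])] (np.float64(0.09272193045942485), np.float64(-115.87470389249154)) [ 0.54205634 -0.22639835  0.01      ]
```

```bash
cat >> h.py <<'E'
def plan(pos,yaw,verbose=True):
    """target: tool x down, tool y at heading yaw (deg, mod 180). prints turn about tool x, then shift AFTER the turn, and shift now"""
    s=read_state();R=Rn.from_quat(s['eef_rot']).as_matrix();p=np.array(s['ee_pos'])
    y=np.array([np.cos(np.radians(yaw)),np.sin(np.radians(yaw)),0])
    if y@R[:,1]<0: y=-y
    x=np.array([0,0,-1.]);T=np.stack([x,y,np.cross(x,y)],1)
    w=Rn.from_matrix(R.T@T).as_rotvec(degrees=True)
    d=np.array(pos)-p
    print('t',round(s['time'],2),'pos',p.round(4),'yaw y',np.degrees(np.arctan2(R[1,1],R[0,1])).round(2),'tilt',np.degrees(np.arccos(-R[2,0])).round(2),'width',round(s['width'],4),'F',np.round(s['ft_force'],2))
    print('turn units',(w/45).round(3),'deg',w.round(2),'| shift units now',(R.T@d/.025).round(3),'| after turn',(T.T@d/.025).round(3))
    print('joints',np.round(s['joint_positions'],2))
E
python3 - <<'E'
from h import *
plan([0.584,0.214,0.16],14.7)
E
```

```text
t 0.15 pos [ 0.2141 -0.5869  0.2204] yaw y -69.96 tilt 0.07 width 0.0871 F [ 0.25 -0.17  0.34]
turn units [-1.881e+00 -1.000e-03  1.000e-03] deg [-8.466e+01 -5.000e-02  6.000e-02] | shift units now [  2.443 -25.021 -24.88 ] | after turn [  2.417  22.442 -27.231]
joints [ 1.2   0.33 -0.06  1.46  0.02  1.35 -0.09]
```

>>> arm_command(targets=[-0.048, 0, 0, 0, 0, -1, 0.35, -0.048, 0, 0, 0, 0, -1, 0.35, -0.048, 0, 0, 0, 0, -1, 0.35, -0.048, 0, 0, 0, 0, -1, 0.35, -0.048, 0, 0, 0, 0, -1, 0.35, -0.048, 0, 0, 0, 0, -1, 0.35, -0.048, 0, 0, 0, 0, -1, 0.35, -0.048, 0, 0, 0, 0, -1, 0.35, -0.048, 0, 0, 0, 0, -1, 0.35, -0.048, 0, 0, 0, 0, -1, 0.35, -0.048, 0, 0, 0, 0, -1, 0.35, -0.048, 0, 0, 0, 0, -1, 0.35])

```text
time: 1.15
ee_pos: [0.4783, -0.4159, 0.2165]
eef_rot: [-0.646, -0.287, 0.648, -0.283]
ft_force: [-0.9, -1.0, -0.1]
width: 0.0309
```

>>> arm_command(targets=[-0.048, 0, 0, 0, 0, -1, 0.35, -0.048, 0, 0, 0, 0, -1, 0.35, -0.048, 0, 0, 0, 0, -1, 0.35, -0.048, 0, 0, 0, 0, -1, 0.35, -0.048, 0, 0, 0, 0, -1, 0.35, -0.048, 0, 0, 0, 0, -1, 0.35, -0.048, 0, 0, 0, 0, -1, 0.35, -0.048, 0, 0, 0, 0, -1, 0.35, -0.048, 0, 0, 0, 0, -1, 0.35, -0.048, 0, 0, 0, 0, -1, 0.35, -0.048, 0, 0, 0, 0, -1, 0.35, -0.048, 0, 0, 0, 0, -1, 0.35])

```text
time: 2.15
ee_pos: [0.6377, -0.1277, 0.2152]
eef_rot: [0.557, 0.441, -0.556, 0.432]
ft_force: [0.6, -0.4, 0.5]
width: 0.0304
```

Run:
```python
from h import *
plan([0.584,0.214,0.16],14.7)
```

```text
t 2.15 pos [ 0.6377 -0.1277  0.2152] yaw y -13.8 tilt 0.75 width 0.0304 F [ 0.65 -0.43  0.45]
turn units [-0.633 -0.015  0.008] deg [-28.5   -0.67   0.35] | shift units now [  2.377  -5.327 -12.74 ] | after turn [  2.206   1.392 -13.767]
joints [ 0.48  0.44 -0.48  1.37  0.19  1.39 -0.24]
```

>>> arm_command(targets=[-0.06, 0, 0, 0.15, -0.2, -1, 0.35, -0.06, 0, 0, 0.15, -0.2, -1, 0.35, -0.06, 0, 0, 0.15, -0.2, -1, 0.35, -0.06, 0, 0, 0.15, -0.2, -1, 0.35, -0.06, 0, 0, 0.15, -0.2, -1, 0.35, -0.06, 0, 0, 0.15, -0.2, -1, 0.35, -0.06, 0, 0, 0.15, -0.2, -1, 0.35, -0.06, 0, 0, 0.15, -0.2, -1, 0.35, -0.06, 0, 0, 0.15, -0.2, -1, 0.35, -0.06, 0, 0, 0.15, -0.2, -1, 0.35, -0.06, 0, 0, 0.15, -0.2, -1, 0.35, -0.06, 0, 0, 0.15, -0.2, -1, 0.35])

```text
time: 3.15
ee_pos: [0.5618, 0.1976, 0.1719]
eef_rot: [0.401, 0.591, -0.393, 0.58]
ft_force: [0.1, -0.2, 0.9]
width: 0.0302
```

Run:
```python
from h import *
plan([0.584,0.214,0.14],14.7)
s=read_state();snap('wrist','w1.png');snap('top','t1.png')
plan([0.584,0.214,0.14],14.7)
```

```text
t 3.15 pos [0.5618 0.1976 0.1719] yaw y 21.71 tilt 1.08 width 0.0302 F [ 0.08 -0.16  0.92]
turn units [ 0.156 -0.024  0.001] deg [ 7.01 -1.08  0.07] | shift units now [ 1.281  1.067 -0.258] | after turn [ 1.276  1.025 -0.41 ]
joints [ 0.17  0.39 -0.72  1.58  0.24  1.27 -0.21]
t 3.25 pos [0.5593 0.2017 0.172 ] yaw y 22.1 tilt 1.2 width 0.0305 F [ 0.15  0.19 -0.11]
turn units [ 0.164 -0.027  0.002] deg [ 7.4  -1.2   0.11] | shift units now [ 1.28   1.1   -0.058] | after turn [ 1.279  1.079 -0.226]
joints [ 0.16  0.39 -0.72  1.58  0.24  1.27 -0.21]
```

View pics/w1.png

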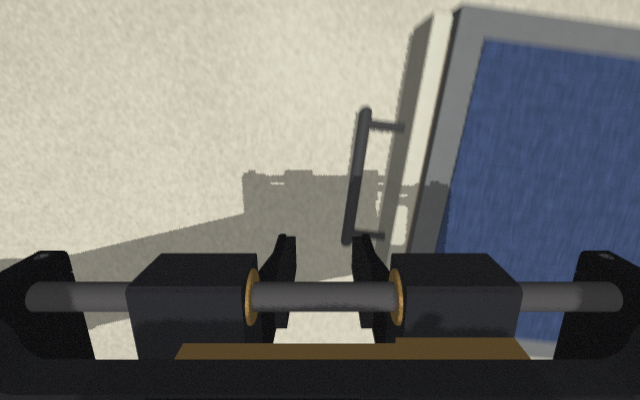

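Run:
```python
from h import *
s=dict(ee_pos=[0.5618,0.1976,0.1719],eef_rot=[0.401, 0.591, -0.393, 0.58])
print(ray('wrist',366,112,.047,s),ray('wrist',348,239,.047,s))
```

```text
[0.56915861 0.27676838 0.047     ] [0.60063592 0.1631268  0.047     ]
```

>>> arm_command(targets=[0.1, -0.015, 0, 0.3, 0.3, -0.05, 0.35, 0.06, -0.012, 0, 0.3, 0.3, -0.05, 0.35, 0, 0, 0, 0.3, 0.25, -0.05, 0.35, 0, 0, 0, 0.3, 0.2, -0.05, 0.35, 0, 0, 0, 0, 0, 0, 0.35])

```text
time: 3.67
ee_pos: [0.5823, 0.2191, 0.1408]
eef_rot: [0.429, 0.562, -0.43, 0.562]
ft_force: [-0.5, -0.1, -0.7]
width: 0.0301
```

Run:
```python
from h import *
plan([0.584,0.214,0.05],14.7)
```

```text
t 3.67 pos [0.5823 0.2191 0.1408] yaw y 15.16 tilt 0.1 width 0.0301 F [-0.54 -0.06 -0.66]
turn units [0.01  0.001 0.002] deg [0.46 0.05 0.08] | shift units now [3.631 0.016 0.212] | after turn [3.631 0.013 0.216]
joints [ 0.08  0.47 -0.68  1.54  0.3   1.24 -0.38]
```

>>> arm_command(targets=[0, 0, 0, 0.6, 0, 0, 0.35, 0, 0, 0, 0.6, 0, 0, 0.35, 0, 0, 0, 0.6, 0, 0, 0.35, 0, 0, 0, 0.6, 0, 0, 0.35, 0, 0, 0, 0.6, 0, 0, 0.35, 0, 0, 0, 0.5, 0, 0, 0.35, 0, 0, 0, 0.2, 0, 0, 0.1, 0, 0, 0, 0, 0, 0, 0, 0, 0, 0, 0, 0, 0, 0, 0, 0, 0, 0, 0, 0, 0], newtons=15)

```text
time: 4.5
ee_pos: [0.5839, 0.2174, 0.045]
eef_rot: [0.428, 0.564, -0.428, 0.562]
ft_force: [-0.7, 0.6, -0.6]
width: 0.0116
```

Run:
```python
from h import *
plan([0.584,0.214,0.05],14.7)
snap('side','s2.png')
```

```text
t 4.5 pos [0.5839 0.2174 0.045 ] yaw y 15.56 tilt 0.12 width 0.0116 F [-0.71  0.56 -0.58]
turn units [ 0.019 -0.002  0.002] deg [ 0.86 -0.09  0.07] | shift units now [-0.198 -0.031  0.131] | after turn [-0.198 -0.029  0.132]
joints [ 0.06  0.57 -0.64  1.62  0.37  1.08 -0.41]
```

View pics/s2.png

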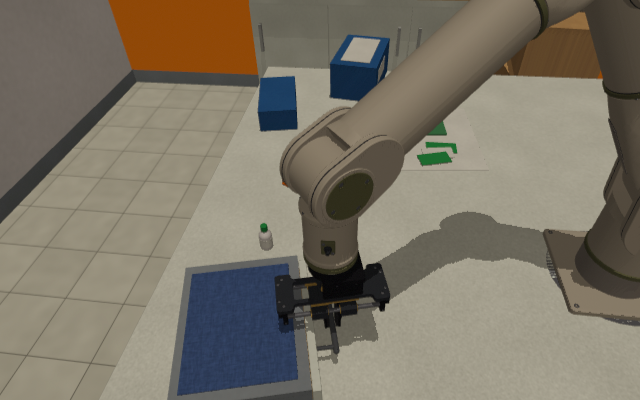

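>>> arm_command(targets=[0, 0, 0, 0, -0.3, 0, 0, 0, 0, 0, 0, -0.5, 0, 0, 0, 0, 0, 0, -0.5, 0, 0, 0, 0, 0, 0, -0.5, 0, 0, 0, 0, 0, 0, -0.5, 0, 0, 0, 0, 0, 0, -0.5, 0, 0, 0, 0, 0, 0, -0.5, 0, 0, 0, 0, 0, 0, -0.5, 0, 0, 0, 0, 0, 0, -0.5, 0, 0, 0, 0, 0, 0, -0.5, 0, 0, 0, 0, 0, 0, -0.5, 0, 0, 0, 0, 0, 0, -0.4, 0, 0])

```text
time: 5.55
ee_pos: [0.4363, 0.1785, 0.0451]
eef_rot: [0.429, 0.564, -0.426, 0.563]
ft_force: [1.0, 3.1, -6.3]
width: 0.0106
```

Run:
```python
from h import *
plan([0.5839-.160*np.cos(np.radians(14.7)),0.2174-.16*np.sin(np.radians(14.7)),0.045],14.7)
```

```text
t 5.55 pos [0.4363 0.1785 0.0451] yaw y 15.63 tilt 0.22 width 0.0106 F [ 0.95  3.06 -6.26]
turn units [ 0.021 -0.004 -0.002] deg [ 0.93 -0.19 -0.11] | shift units now [ 0.004 -0.296 -0.012] | after turn [ 0.004 -0.296 -0.007]
joints [ 0.2   0.26 -0.74  2.02  0.22  0.94 -0.38]
```

>>> arm_command(targets=[0, 0, 0, 0, -0.25, 0, 0, 0, 0, 0, 0, 0, 0, 0, 0, 0, 0, 0, 0, 0, 0.35, 0, 0, 0, 0, 0, 0, 0.35, 0, 0, 0, 0, 0, 0, 0.35, 0, 0, 0, -0.6, 0, 0, 0.35, 0, 0, 0, -0.8, 0, 0, 0.35, 0, 0, 0, -0.8, 0, 0, 0.35, 0, 0, 0, -0.8, 0, 0, 0.35, 0, 0, 0, -0.8, 0, 0, 0.35, 0, 0, 0, -0.8, 0, 0, 0.35, 0, 0, 0, -0.5, 0, 0, 0.35])

```text
time: 6.55
ee_pos: [0.4309, 0.177, 0.1796]
eef_rot: [0.429, 0.564, -0.425, 0.563]
ft_force: [-0.1, -0.1, -0.7]
width: 0.0304
```

Run:
```python
from h import *
s=read_state();plan([0.5,0.2,0.16],14.7)
snap('wrist','w3.png');snap('top','t3.png');print(s['ee_pos'],s['eef_rot'])
im=cv2.imread('pics/t3.png');cv2.imwrite('pics/t3c.png',cv2.resize(im[90:290,90:290],None,fx=3,fy=3))
```

```text
t 6.55 pos [0.4309 0.177  0.1796] yaw y 15.73 tilt 0.28 width 0.0304 F [-0.14 -0.09 -0.74]
turn units [ 0.023 -0.004 -0.004] deg [ 1.03 -0.2  -0.2 ] | shift units now [ 0.796  2.908 -0.135] | after turn [ 0.785  2.907 -0.19 ]
joints [ 0.28  0.06 -0.77  1.89  0.04  1.21 -0.24]
[0.43089462 0.17697034 0.17962704] [ 0.42861886  0.56394311 -0.42517685  0.56345247]
```

View pics/w3.png

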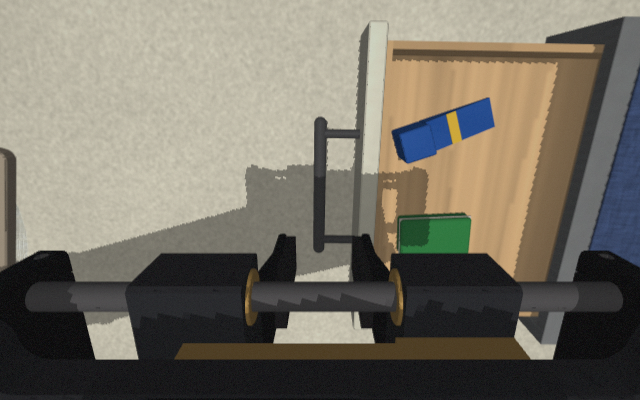

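View pics/t3c.png

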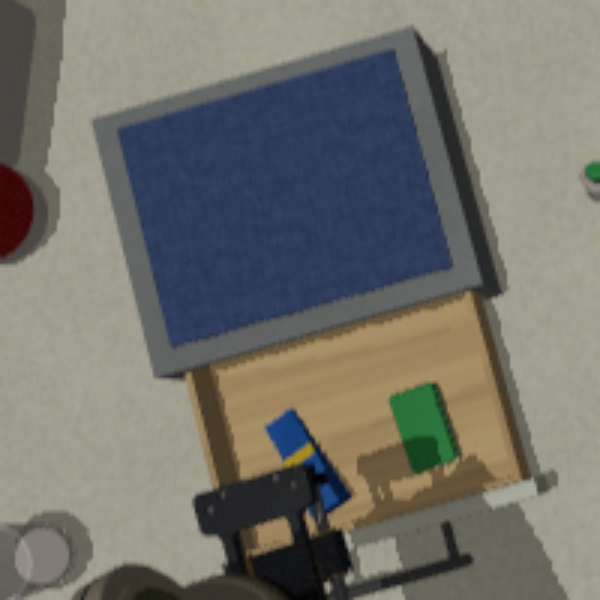

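Run:
```python
import cv2
im=cv2.imread('pics/w3.png');cv2.imwrite('pics/w3c.png',cv2.resize(im[85:175,380:510],None,fx=6,fy=6,interpolation=cv2.INTER_CUBIC))
```

```text
(no output)
```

View pics/w3c.png

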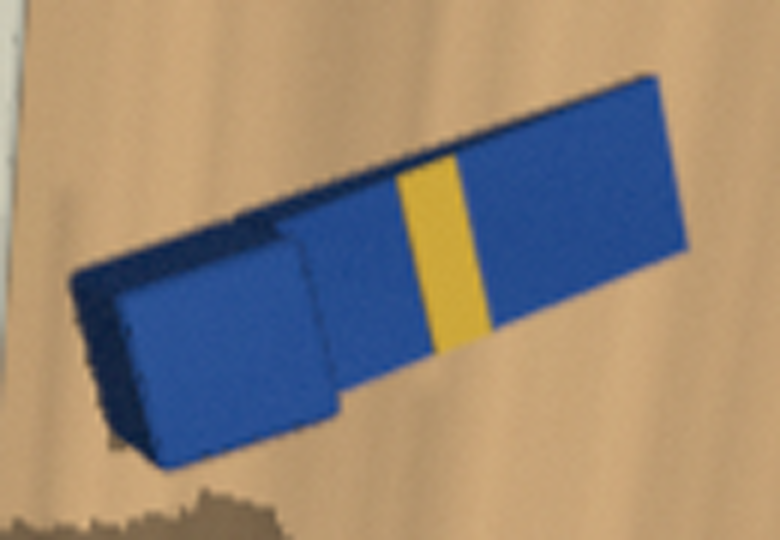

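Run:
```python
from h import *
s=dict(ee_pos=[0.43089462,0.17697034,0.17962704],eef_rot=[0.42861886,0.56394311,-0.42517685,0.56345247])
C=lambda u,v:(380+(u+.5)/6-.5,85+(v+.5)/6-.5)
q=[ray('wrist',*C(*p),.058,s) for p in [(118,295),(292,238),(338,408),(165,468)]]
t=[ray('wrist',*C(*p),.026,s) for p in [(655,75),(688,250)]]
b=ray('wrist',*C(72,272),.022,s)
print(np.round(q,4),np.round(t,4),b.round(4))
dl=lambda a,b:(round(np.linalg.norm(b-a),4),round(np.degrees(np.arctan2(*(b-a)[1::-1])),2))
print(dl(q[0],q[1]),dl(q[3],q[2]),dl(q[0],q[3]),dl(q[1],q[2]),dl(t[0],t[1]))
g=np.mean(q,0);tt=np.mean(t,0);print('block',g,'tip',tt,dl(g[:2],tt[:2]),dl(b[:2],t[0][:2]))
# top view check: use top image blue mask
```

```text
[[0.4797 0.2437 0.058 ]
 [0.5008 0.2579 0.058 ]
 [0.516  0.2371 0.058 ]
 [0.4948 0.2219 0.058 ]] [[0.5562 0.2964 0.026 ]
 [0.5721 0.2735 0.026 ]] [0.4805 0.2436 0.022 ]
(np.float64(0.0254), np.float64(34.06)) (np.float64(0.026), np.float64(35.59)) (np.float64(0.0265), np.float64(-55.29)) (np.float64(0.0258), np.float64(-53.91)) (np.float64(0.028), np.float64(-55.18))
block [0.49784299 0.24015095 0.058     ] tip [0.56415798 0.28495517 0.026     ] (np.float64(0.08), np.float64(34.04)) (np.float64(0.0923), np.float64(34.91))
```

Run:
```python
from h import *
plan([0.498,0.240,0.13],-55.6)
```

```text
t 6.65 pos [0.4316 0.1772 0.1798] yaw y 15.71 tilt 0.36 width 0.0303 F [-0.79 -0.06 -0.4 ]
turn units [ 1.585 -0.008 -0.003] deg [71.31 -0.36 -0.16] | shift units now [ 2.015  3.226 -1.694] | after turn [ 1.991 -0.573 -3.611]
joints [ 0.28  0.06 -0.77  1.89  0.04  1.21 -0.24]
```

>>> arm_command(targets=[0.14, 0, 0, 0, 0.15, -0.29, 0.6, 0.14, 0, 0, 0, 0.15, -0.29, 0.6, 0.14, 0, 0, 0.1, 0.15, -0.29, 0.6, 0.14, 0, 0, 0.1, 0.15, -0.29, 0.6, 0.14, 0, 0, 0.1, 0.15, -0.29, 0.6, 0.14, 0, 0, 0.1, 0.15, -0.29, 0.6, 0.14, 0, 0, 0.1, 0.15, -0.29, 0.6, 0.14, 0, 0, 0.1, 0.15, -0.29, 0.6, 0.14, 0, 0, 0.1, 0.15, -0.29, 0.6, 0.14, 0, 0, 0.1, 0.15, -0.29, 0.6, 0.14, 0, 0, 0.1, 0.15, -0.29, 0.6, 0.1, 0, 0, 0.1, 0.15, -0.29, 0.6])

```text
time: 7.65
ee_pos: [0.5026, 0.2405, 0.1471]
eef_rot: [0.686, 0.175, -0.685, 0.173]
ft_force: [-0.6, -0.3, 0.3]
width: 0.0519
```

Run:
```python
from h import *
plan([0.498,0.240,0.13],-55.6)
```

```text
t 7.65 pos [0.5026 0.2405 0.1471] yaw y -61.56 tilt 0.15 width 0.0519 F [-0.58 -0.3   0.28]
turn units [-0.132 -0.002  0.002] deg [-5.96 -0.11  0.11] | shift units now [ 0.682 -0.068  0.174] | after turn [ 0.682 -0.087  0.165]
joints [ 0.03  0.31 -0.65  1.71  0.2   1.19 -1.75]
```

>>> arm_command(targets=[-0.1, 0, 0, 0.35, -0.05, 0.1, 0.6, -0.035, 0, 0, 0.3, -0.03, 0.06, 0.6, 0, 0, 0, 0, 0, 0, 0.6, 0, 0, 0, 0, 0, 0, 0.6])

```text
time: 7.98
ee_pos: [0.499, 0.2402, 0.1262]
eef_rot: [-0.675, -0.209, 0.677, -0.207]
ft_force: [-1.0, -0.2, -0.4]
width: 0.052
```

Run:
```python
from h import *
plan([0.498,0.240,0.05],-55.6)
s=read_state();snap('wrist','w4.png');print(s['ee_pos'],s['eef_rot'])
```

```text
t 7.98 pos [0.499  0.2402 0.1262] yaw y -55.76 tilt 0.22 width 0.052 F [-0.95 -0.24 -0.45]
turn units [-0.004  0.002  0.005] deg [-0.16  0.08  0.21] | shift units now [ 3.049e+00 -3.000e-03  3.400e-02] | after turn [ 3.049 -0.015  0.038]
joints [ 0.04  0.32 -0.67  1.74  0.21  1.15 -1.66]
[0.49899437 0.2402345  0.12621577] [-0.67493468 -0.20923611  0.67661806 -0.20705415]
```

View pics/w4.png

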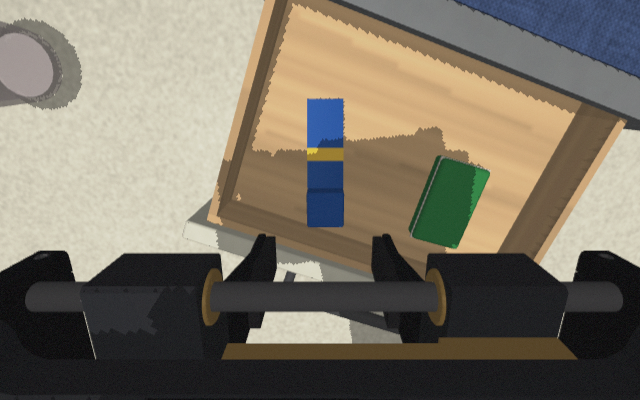

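Run:
```python
from h import *
s=dict(ee_pos=[0.49899437,0.2402345,0.12621577],eef_rot=[-0.67493468,-0.20923611,0.67661806,-0.20705415])
for v in(189,226,98): print(ray('wrist',325,v,.058 if v>100 else .026,s))
```

```text
[0.51229988 0.24895144 0.058     ]
[0.4882079  0.23247191 0.058     ]
[0.56463144 0.28475976 0.026     ]
```

>>> arm_command(targets=[0, 0, 0, 0.6, 0, 0, 0.6, 0, 0, 0, 0.6, 0, 0, 0.6, 0, 0, 0, 0.6, 0, 0, 0.6, 0, 0, 0, 0.6, 0, 0, 0.6, 0, 0, 0, 0.4, 0, 0, 0.6, 0, 0, 0, 0, 0, 0, 0.6])

```text
time: 8.53
ee_pos: [0.5009, 0.2407, 0.0566]
eef_rot: [0.678, 0.207, -0.675, 0.205]
ft_force: [-0.8, -0.2, -0.2]
width: 0.0525
```

Run:
```python
from h import *
plan([0.498,0.240,0.05],-55.6)
```

```text
t 8.53 pos [0.5009 0.2407 0.0566] yaw y -56.1 tilt 0.25 width 0.0525 F [-0.77 -0.23 -0.16]
turn units [-0.011 -0.005  0.002] deg [-0.5  -0.23  0.08] | shift units now [ 0.264 -0.042  0.114] | after turn [ 0.264 -0.044  0.113]
joints [ 0.01  0.41 -0.64  1.8   0.28  1.02 -1.72]
```

>>> arm_command(targets=[0, 0, 0, 0.25, 0, 0, 0.6, 0, 0, 0, 0, 0, 0, 0.4, 0, 0, 0, 0, 0, 0, 0.2, 0, 0, 0, 0, 0, 0, 0, 0, 0, 0, 0, 0, 0, 0, 0, 0, 0, 0, 0, 0, 0], newtons=30)

```text
time: 9.03
ee_pos: [0.5026, 0.2415, 0.0529]
eef_rot: [0.679, 0.207, -0.674, 0.205]
ft_force: [0.1, -0.3, -1.4]
width: 0.0279
```

Run:
```python
from h import *
plan([0.498,0.240,0.16],-55.6)
```

```text
t 9.03 pos [0.5026 0.2415 0.0529] yaw y -56.17 tilt 0.45 width 0.0279 F [ 0.11 -0.34 -1.36]
turn units [-0.013 -0.01   0.001] deg [-0.57 -0.45  0.03] | shift units now [-4.283 -0.055  0.153] | after turn [-4.282 -0.054  0.185]
joints [ 0.01  0.41 -0.64  1.8   0.28  1.01 -1.72]
```

>>> arm_command(targets=[0, 0, 0, -0.4, 0, 0, 0, 0, 0, 0, -0.7, 0, 0, 0, 0, 0, 0, -0.8, 0, 0, 0, 0, 0, 0, -0.8, 0, 0, 0, 0, 0, 0, -0.8, 0, 0, 0, 0, 0, 0, -0.8, 0, 0, 0, 0, 0, 0, -0.6, 0, 0, 0, 0, 0, 0, 0, 0, 0, 0, 0, 0, 0, 0, 0, 0, 0])

```text
time: 9.78
ee_pos: [0.5007, 0.2413, 0.1869]
eef_rot: [0.679, 0.207, -0.673, 0.205]
ft_force: [-0.3, -0.0, -1.7]
width: 0.0272
```

Run:
```python
from h import *
plan([0.4417,-0.1812,0.12],-114.5)
s=read_state();snap('wrist','w5.png')
```

```text
t 9.78 pos [0.5007 0.2413 0.1869] yaw y -56.07 tilt 0.52 width 0.0272 F [-0.33 -0.   -1.67]
turn units [ 1.298 -0.01   0.006] deg [58.43 -0.46  0.29] | shift units now [ 2.566 12.709 11.413] | after turn [ 2.676 16.357 -4.863]
joints [ 0.05  0.26 -0.68  1.67  0.17  1.26 -1.64]
```

View pics/w5.png

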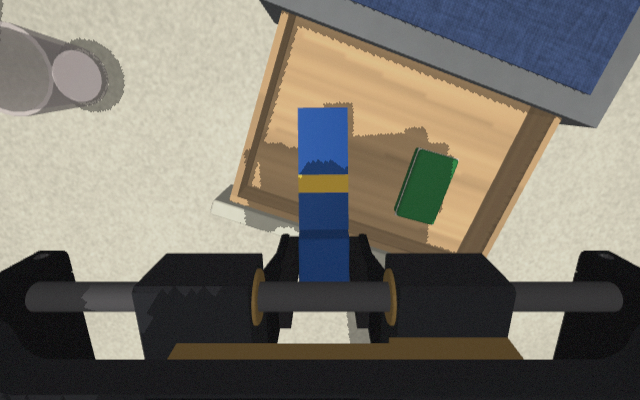

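>>> arm_command(targets=[0.056, 0, 0, 0, 0.5, 0.16, 0, 0.056, 0, 0, 0, 0.72, 0.16, 0, 0.056, 0, 0, 0, 0.75, 0.16, 0, 0.056, 0, 0, 0, 0.75, 0.16, 0, 0.056, 0, 0, 0, 0.75, 0.16, 0, 0.056, 0, 0, 0, 0.75, 0.16, 0, 0.056, 0, 0, 0, 0.75, 0.16, 0, 0.056, 0, 0, 0, 0.75, 0.16, 0, 0.056, 0, 0, 0, 0.75, 0.16, 0, 0.056, 0, 0, 0, 0.75, 0.16, 0, 0.056, 0, 0, 0, 0.75, 0.16, 0, 0.056, 0, 0, 0, 0.75, 0.16, 0])

```text
time: 10.83
ee_pos: [0.5222, -0.0093, 0.1782]
eef_rot: [-0.705, 0.0, 0.709, 0.002]
ft_force: [0.0, 1.3, -0.9]
width: 0.0276
```

Run:
```python
from h import *
plan([0.4417,-0.1812,0.12],-114.5)
```

```text
t 10.83 pos [ 0.5222 -0.0093  0.1782] yaw y -90.18 tilt 0.31 width 0.0276 F [ 0.03  1.33 -0.91]
turn units [0.54  0.006 0.002] deg [24.32  0.29  0.1 ] | shift units now [2.322 6.894 3.187] | after turn [2.327 7.593 0.077]
joints [ 0.35  0.17 -0.46  1.77  0.08  1.23 -1.7 ]
```

>>> arm_command(targets=[0.055, 0, 0, 0.15, 0.66, 0.15, 0, 0.055, 0, 0, 0.15, 0.66, 0.15, 0, 0.055, 0, 0, 0.15, 0.66, 0.15, 0, 0.055, 0, 0, 0.15, 0.66, 0.15, 0, 0.055, 0, 0, 0.15, 0.66, 0.15, 0, 0.055, 0, 0, 0.15, 0.66, 0.15, 0, 0.055, 0, 0, 0.15, 0.66, 0.15, 0, 0.055, 0, 0, 0.15, 0.66, 0.15, 0, 0.05, 0, 0, 0.15, 0.66, 0.15, 0, 0.04, 0, 0, 0.15, 0.5, 0.15, 0, 0, 0, 0, 0, 0.2, 0.05, 0, 0, 0, 0, 0, 0, 0, 0])

```text
time: 11.83
ee_pos: [0.4351, -0.1847, 0.1344]
eef_rot: [-0.683, 0.169, 0.69, 0.169]
ft_force: [0.8, 0.7, 0.2]
width: 0.0273
```

Run:
```python
from h import *
plan([0.4417,-0.1812,0.12],-114.5)
s=read_state();im=snap('wrist','w6.png');print(list(s['ee_pos']),list(s['eef_rot']))
snap('top','t6.png')
```

```text
t 11.83 pos [ 0.4351 -0.1847  0.1344] yaw y -117.68 tilt 0.53 width 0.0273 F [0.83 0.7  0.18]
turn units [-0.071  0.011 -0.002] deg [-3.18  0.52 -0.09] | shift units now [ 0.576 -0.249 -0.175] | after turn [ 0.578 -0.238 -0.183]
joints [ 0.57  0.09 -0.27  1.94  0.03  1.12 -1.77]
[np.float64(0.4350712262928209), np.float64(-0.18472149984938857), np.float64(0.13444631363073015)] [np.float64(-0.6833215005188995), np.float64(0.1690598045503328), np.float64(0.6898090385890618), np.float64(0.16927492340815614)]
```

View pics/w6.png

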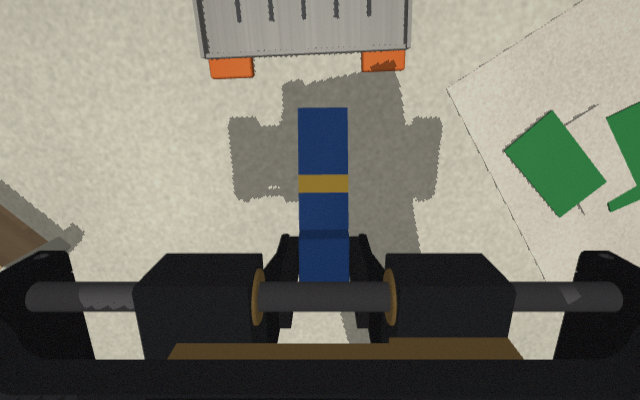

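View pics/t6.png

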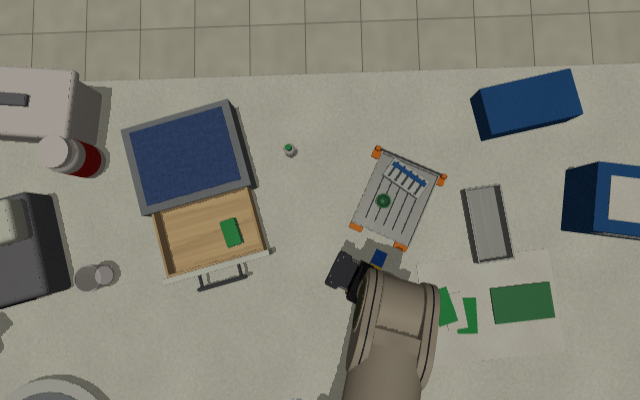

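Run:
```python
from h import *
s=dict(ee_pos=[0.4350712,-0.1847215,0.1344463],eef_rot=[-0.6833215,0.1690598,0.689809,0.1692749])
dl=lambda a,b:(round(np.linalg.norm(b-a),4),round(np.degrees(np.arctan2(*(b-a)[1::-1])),2))
o=[ray('wrist',*p,.010,s) for p in [(211,78),(254,76),(363,71),(405,69)]]
t=[ray('wrist',*p,.016,s) for p in [(205,58),(411,47)]]
print(np.round(o,4),dl(o[0],o[3]),(o[1]+o[2])/2)
print(np.round(t,4),dl(*t),(t[0]+t[1])/2)
k=[ray('wrist',*p,.1344-.031+.004,s) for p in [(298,108),(348,108)]]
print(np.round(k,4),dl(*k),(k[0]+k[1])/2)
```

```text
[[ 0.5605 -0.1462  0.01  ]
 [ 0.5455 -0.1782  0.01  ]
 [ 0.5075 -0.259   0.01  ]
 [ 0.493  -0.29    0.01  ]] (np.float64(0.1589), np.float64(-115.13)) [ 0.52652222 -0.21862436  0.01      ]
[[ 0.5741 -0.1518  0.016 ]
 [ 0.506  -0.2992  0.016 ]] (np.float64(0.1623), np.float64(-114.8)) [ 0.54006017 -0.22550035  0.016     ]
[[ 0.5074 -0.2064  0.1074]
 [ 0.4945 -0.2311  0.1074]] (np.float64(0.0279), np.float64(-117.63)) [ 0.50097451 -0.21871369  0.1074    ]
```

>>> arm_command(targets=[-0.05, 0.01, 0, 0, -0.2, -0.2, 0, -0.01, 0, 0, 0.4, 0, 0, 0, 0, 0, 0, 0.4, 0, 0, 0, 0, 0, 0, 0, 0, 0, 0])

```text
time: 12.27
ee_pos: [0.4454, -0.1783, 0.1138]
eef_rot: [0.692, -0.15, -0.69, -0.15]
ft_force: [-0.5, 1.0, -1.8]
width: 0.027
```

Run:
```python
from h import *
plan([0.4485,-0.1831,0.036],-115)
```

```text
t 12.27 pos [ 0.4454 -0.1783  0.1138] yaw y -114.44 tilt 0.1 width 0.027 F [-0.45  1.01 -1.77]
turn units [ 0.012 -0.002  0.   ] deg [ 0.56 -0.1   0.01] | shift units now [ 3.113  0.124 -0.185] | after turn [ 3.112  0.122 -0.191]
joints [ 0.56  0.12 -0.29  1.95  0.04  1.07 -1.74]
```

>>> arm_command(targets=[0.01, 0, 0, 0.5, 0.05, -0.05, 0, 0, 0, 0, 0.6, 0.05, -0.05, 0, 0, 0, 0, 0.6, 0.02, -0.05, 0, 0, 0, 0, 0.6, 0, 0, 0, 0, 0, 0, 0.4, 0, 0, 0, 0, 0, 0, 0.2, 0, 0, 0, 0, 0, 0, 0, 0, 0, 0])

```text
time: 12.85
ee_pos: [0.4475, -0.1801, 0.0359]
eef_rot: [-0.69, 0.152, 0.691, 0.153]
ft_force: [-0.8, 0.3, -1.1]
width: 0.0269
```

Run:
```python
from h import *
plan([0.4485,-0.1831,0.031],-115)
s=read_state();snap('wrist','w7.png');print(list(s['ee_pos']),list(s['eef_rot']))
```

```text
t 12.85 pos [ 0.4475 -0.1801  0.0359] yaw y -114.88 tilt 0.12 width 0.0269 F [-0.83  0.26 -1.14]
turn units [0.003 0.002 0.001] deg [0.12 0.11 0.06] | shift units now [ 0.197  0.093 -0.089] | after turn [ 0.197  0.093 -0.089]
joints [ 0.54  0.24 -0.28  2.01  0.08  0.9  -1.78]
[np.float64(0.4474720596690942), np.float64(-0.18005297834514117), np.float64(0.035920611803129304)] [np.float64(-0.6899312722518682), np.float64(0.15185152832807208), np.float64(0.691065829353943), np.float64(0.1528527801928839)]
```

View pics/w7.png

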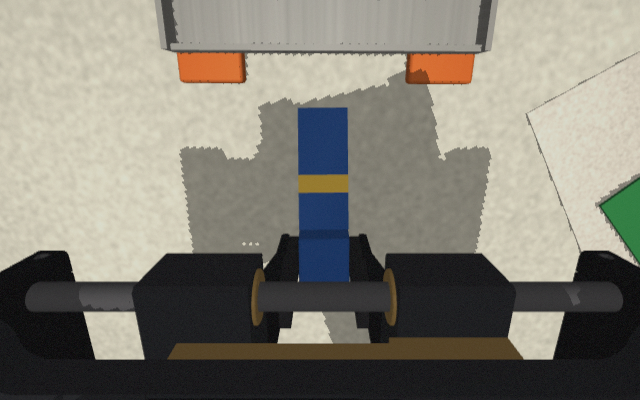

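>>> arm_command(targets=[0, 0, 0, 0.1, 0, 0, 0, 0, 0, 0, 0.08, 0, 0, 0, 0, 0, 0, 0, 0, 0, 0])

```text
time: 13.15
ee_pos: [0.4489, -0.1804, 0.0333]
eef_rot: [0.691, -0.152, -0.69, -0.153]
ft_force: [-0.1, -0.1, -1.6]
width: 0.0275
```

>>> arm_command(targets=[0, 0, 0, 0.08, 0, 0, 0, 0, 0, 0, 0, 0, 0, 0])

```text
time: 13.32
ee_pos: [0.4495, -0.1806, 0.032]
eef_rot: [0.692, -0.152, -0.689, -0.153]
ft_force: [-0.3, 0.3, -0.8]
width: 0.0275
```

>>> arm_command(targets=[0, 0, 0, 0.08, 0, 0, 0, 0, 0, 0, 0, 0, 0, 0])

```text
time: 13.48
ee_pos: [0.4503, -0.1808, 0.0309]
eef_rot: [0.692, -0.152, -0.689, -0.153]
ft_force: [-0.5, -0.5, -0.6]
width: 0.027
```

>>> arm_command(targets=[0, 0, 0, 0.08, 0, 0, 0, 0, 0, 0, 0, 0, 0, 0])

```text
time: 13.65
ee_pos: [0.451, -0.1809, 0.031]
eef_rot: [0.692, -0.152, -0.689, -0.152]
ft_force: [-0.8, -0.3, -1.0]
width: 0.0268
```

>>> arm_command(targets=[0, 0, 0, 0.1, 0, 0, 0, 0, 0, 0, 0, 0, 0, 0])

```text
time: 13.82
ee_pos: [0.452, -0.1812, 0.0308]
eef_rot: [0.693, -0.153, -0.688, -0.152]
ft_force: [0.1, -0.9, -0.7]
width: 0.0271
```

Run:
```python
from h import *
s=read_state();plan([0.4485,-0.1831,0.031],-115)
snap('wrist','w8.png');snap('side','s8.png')
im=cv2.imread('pics/s8.png');cv2.imwrite('pics/s8c.png',cv2.resize(im[120:240,260:420],None,fx=4.5,fy=4.5,interpolation=cv2.INTER_CUBIC))
```

```text
t 13.82 pos [ 0.452  -0.1812  0.0308] yaw y -114.9 tilt 0.43 width 0.0271 F [ 0.12 -0.89 -0.65]
turn units [ 0.002 -0.009  0.001] deg [ 0.1  -0.43  0.04] | shift units now [-0.009  0.128  0.094] | after turn [-0.008  0.128  0.093]
joints [ 0.54  0.25 -0.28  2.01  0.09  0.89 -1.79]
```

View pics/s8c.png

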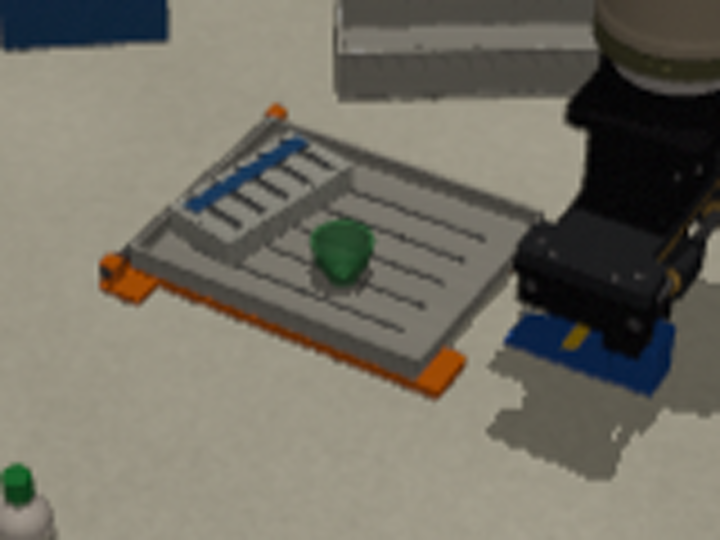

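View pics/w8.png

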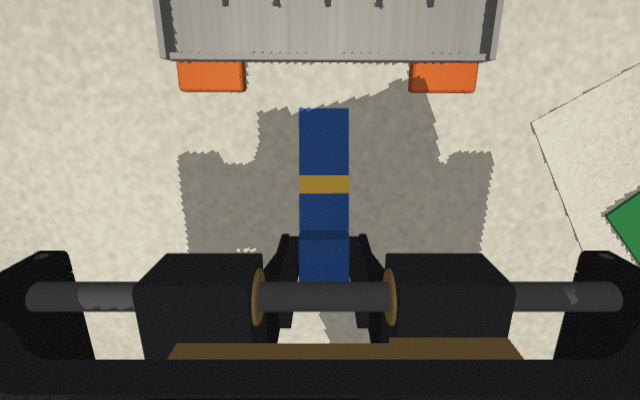

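```bash
cat > gap.py <<'E'
from h import *
s=dict(ee_pos=[0.452,-0.1812,0.0308],eef_rot=[0.693,-0.153,-0.688,-0.152])
R=Rn.from_quat(s['eef_rot']).as_matrix();f=lambda p:(R.T@(np.array(p)-s['ee_pos'])*1000).round(1)
for n,u,v,z in [('tip',324,108,.004),('armL',178,91,.01),('armLi',245,91,.01),('armRi',410,92,.01),('armR',476,92,.01),('bandfront',324,176,.0142),('edge',324,62,.016)]:
    print(n,f(ray('wrist',u,v,z,s)))
E
python3 gap.py
```

```text
tip [ 27.3  -0.  -74.4]
armL [ 21.4 -78.1 -83.3]
armLi [ 21.4 -42.3 -83.3]
armRi [ 21.4  46.  -82.9]
armR [ 21.4  81.3 -82.9]
bandfront [ 16.9   0.  -37.8]
edge [ 15.5  -0.1 -97.3]
```

>>> arm_command(targets=[0, 0, 0, 0.02, 0.03, -0.2, 0, 0, 0, 0, 0.02, 0.03, -0.2, 0, 0, -0.003, 0, 0.02, 0, -0.2, 0, 0, -0.003, 0, 0.02, 0, -0.2, 0, 0, -0.003, 0, 0.02, 0, -0.2, 0, 0, 0, 0, 0.02, 0, -0.2, 0, 0, 0, 0, 0.02, 0, 0, 0])

```text
time: 14.5
ee_pos: [0.4675, -0.1889, 0.0304]
eef_rot: [-0.68, 0.151, 0.701, 0.153]
ft_force: [1.7, -1.5, 4.3]
width: 0.0274
```

Run:
```python
from h import *
s=read_state();plan([0.452+.065*.907,-0.1812-.065*.422,0.031],-115)
snap('wrist','w9.png')
```

```text
t 14.5 pos [ 0.4675 -0.1889  0.0304] yaw y -114.84 tilt 1.74 width 0.0274 F [ 1.69 -1.46  4.35]
turn units [ 0.003  0.038 -0.003] deg [ 0.15  1.73 -0.15] | shift units now [-0.083 -0.014 -1.906] | after turn [-0.026 -0.02  -1.907]
joints [ 0.53  0.31 -0.27  1.94  0.1   0.94 -1.79]
```

View pics/w9.png

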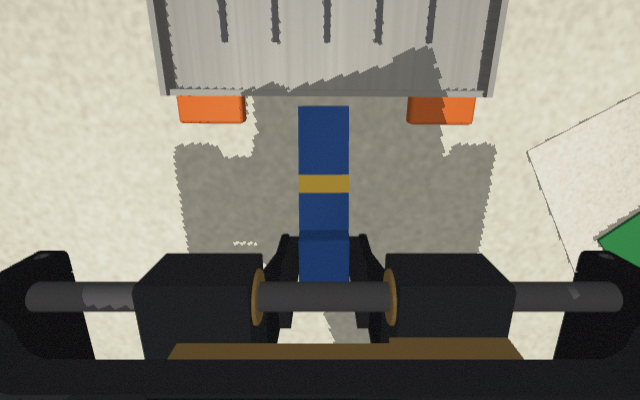

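>>> arm_command(targets=[0, 0.012, 0, 0, 0, -0.2, 0, 0, 0.012, 0, 0, 0, -0.2, 0, 0, 0.01, 0, 0.01, 0, -0.2, 0, 0, 0.005, 0, 0.01, 0, -0.2, 0, 0, 0, 0, 0.01, 0, -0.2, 0, 0, 0, 0, 0, 0, 0, 0])

```text
time: 15.05
ee_pos: [0.485, -0.1968, 0.0304]
eef_rot: [-0.686, 0.153, 0.695, 0.152]
ft_force: [1.0, -0.2, 0.7]
width: 0.0272
```

Run:
```python
from h import *
s=read_state();plan([0.452+.065*.907,-0.1812-.065*.422,0.031],-115)
snap('wrist','w10.png')
```

```text
t 15.05 pos [ 0.485  -0.1968  0.0304] yaw y -114.84 tilt 0.79 width 0.0272 F [ 1.   -0.18  0.66]
turn units [ 0.004  0.017 -0.006] deg [ 0.16  0.75 -0.26] | shift units now [-0.039 -0.006 -1.139] | after turn [-0.024 -0.009 -1.139]
joints [ 0.53  0.33 -0.26  1.9   0.11  0.93 -1.79]
```

View pics/w10.png

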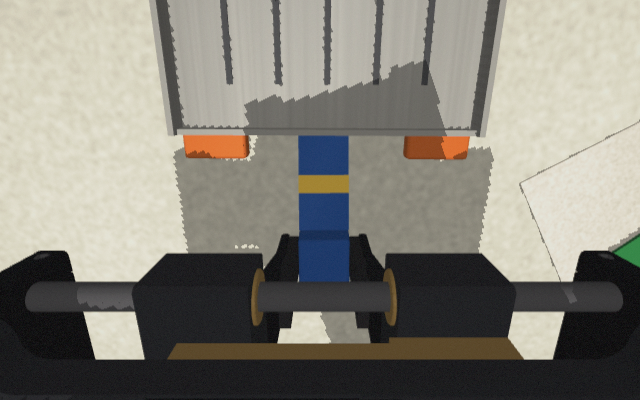

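>>> arm_command(targets=[0, 0.008, 0, 0, 0, -0.18, 0, 0, 0.006, 0, 0.01, 0, -0.18, 0, 0, 0, 0, 0.01, 0, -0.18, 0, 0, 0, 0, 0.01, 0, -0.18, 0, 0, 0, 0, 0, 0, 0, 0])

```text
time: 15.52
ee_pos: [0.4939, -0.2008, 0.0302]
eef_rot: [-0.683, 0.153, 0.698, 0.151]
ft_force: [3.5, -1.2, -1.1]
width: 0.0272
```

Run:
```python
from h import *
s=read_state();plan([0.452+.065*.907,-0.1812-.065*.422,0.031],-115)
snap('wrist','w11.png')
```

```text
t 15.52 pos [ 0.4939 -0.2008  0.0302] yaw y -114.83 tilt 1.24 width 0.0272 F [ 3.49 -1.22 -1.13]
turn units [ 0.004  0.026 -0.008] deg [ 0.16  1.18 -0.38] | shift units now [-0.048 -0.001 -0.751] | after turn [-0.032 -0.004 -0.752]
joints [ 0.52  0.35 -0.26  1.87  0.11  0.95 -1.79]
```

View pics/w11.png

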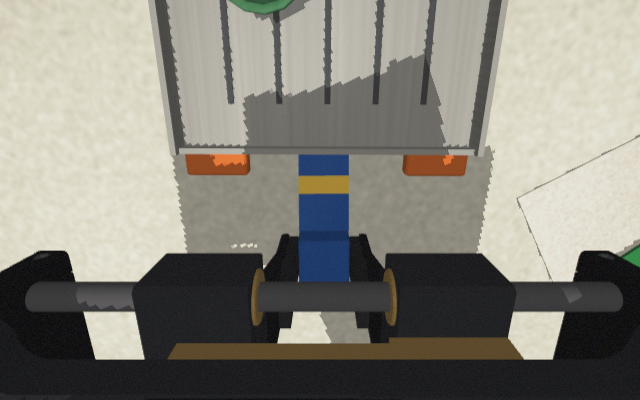

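>>> arm_command(targets=[0, 0.015, 0, 0, 0, -0.2, 0, 0, 0.01, 0, 0, 0, -0.22, 0, 0, 0.005, 0, 0, 0, -0.22, 0, 0, 0, 0, 0, 0, -0.1, 0])

```text
time: 15.9
ee_pos: [0.4974, -0.2024, 0.0299]
eef_rot: [-0.68, 0.153, 0.701, 0.151]
ft_force: [-8.2, 4.1, 14.6]
width: 0.0272
```

Run:
```python
from h import *
s=read_state();plan([0.452+.065*.907,-0.1812-.065*.422,0.031],-115)
snap('wrist','w12.png')
```

```text
t 15.9 pos [ 0.4974 -0.2024  0.0299] yaw y -114.81 tilt 1.71 width 0.0272 F [-8.21  4.08 14.62]
turn units [ 0.004  0.036 -0.013] deg [ 0.18  1.6  -0.59] | shift units now [-0.059 -0.002 -0.595] | after turn [-0.043 -0.004 -0.596]
joints [ 0.52  0.37 -0.26  1.86  0.12  0.96 -1.8 ]
```

View pics/w12.png

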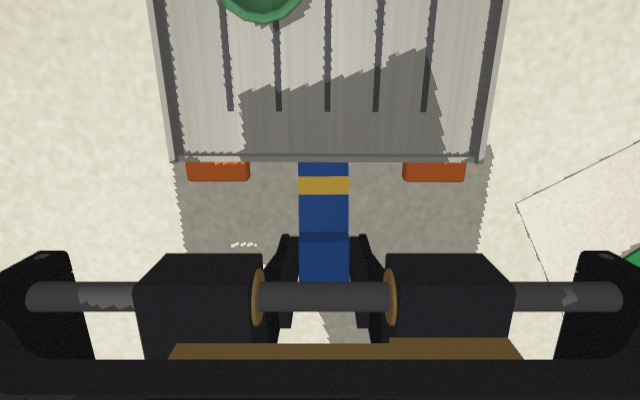

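>>> arm_command(targets=[0, 0.04, 0, -0.03, 0, -0.3, 0, 0, 0.04, 0, -0.03, 0, -0.3, 0, 0, 0.04, 0, -0.03, 0, -0.3, 0])

```text
time: 16.2
ee_pos: [0.51, -0.2084, 0.03]
eef_rot: [0.706, -0.16, -0.675, -0.144]
ft_force: [-11.0, 4.2, 9.6]
width: 0.0272
```

Run:
```python
from h import *
s=read_state();plan([0.452+.065*.907,-0.1812-.065*.422,0.031],-115)
```

```text
t 16.2 pos [ 0.51   -0.2084  0.03  ] yaw y -114.81 tilt 2.86 width 0.0272 F [-10.99   4.16   9.57]
turn units [ 0.005 -0.062 -0.015] deg [ 0.21 -2.77 -0.69] | shift units now [-0.038 -0.006 -0.039] | after turn [-0.04  -0.006 -0.037]
joints [ 0.52  0.34 -0.26  1.89  0.14  0.88 -1.81]
```

>>> arm_command(targets=[0, -0.05, 0, 0, 0, -0.05, 0, 0, 0, 0, 0, 0, -0.1, 0])

```text
time: 16.37
ee_pos: [0.511, -0.2089, 0.0298]
eef_rot: [0.691, -0.157, -0.69, -0.147]
ft_force: [-17.4, 8.1, 24.5]
width: 0.0272
```

Run:
```python
from h import *
s=read_state();plan([0.452+.065*.907,-0.1812-.065*.422,0.031],-115)
print(list(s['ee_pos']),list(s['eef_rot']))
snap('wrist','w13.png');snap('side','s13.png')
im=cv2.imread('pics/s13.png');cv2.imwrite('pics/s13c.png',cv2.resize(im[120:240,260:420],None,fx=4.5,fy=4.5,interpolation=cv2.INTER_CUBIC))
plan([0.452+.065*.907,-0.1812-.065*.422,0.031],-115)
```

```text
t 16.37 pos [ 0.511  -0.2089  0.0298] yaw y -114.79 tilt 0.79 width 0.0272 F [-17.45   8.09  24.45]
turn units [ 0.005 -0.006 -0.016] deg [ 0.21 -0.27 -0.74] | shift units now [-0.048 -0.009  0.004] | after turn [-0.048 -0.009  0.004]
joints [ 0.51  0.37 -0.25  1.85  0.13  0.93 -1.81]
[np.float64(0.5109514845412605), np.float64(-0.20888270007344673), np.float64(0.029800068578659834)] [np.float64(0.6912748996535029), np.float64(-0.15659469671097134), np.float64(-0.6899511675784701), np.float64(-0.14691664448980657)]
t 16.47 pos [ 0.5109 -0.2089  0.0299] yaw y -114.79 tilt 0.83 width 0.027 F [-10.35   4.54  15.51]
turn units [ 0.005 -0.008 -0.017] deg [ 0.21 -0.35 -0.75] | shift units now [-0.046 -0.009  0.   ] | after turn [-0.046 -0.01   0.001]
joints [ 0.51  0.37 -0.26  1.85  0.13  0.93 -1.81]
```

View pics/w13.png

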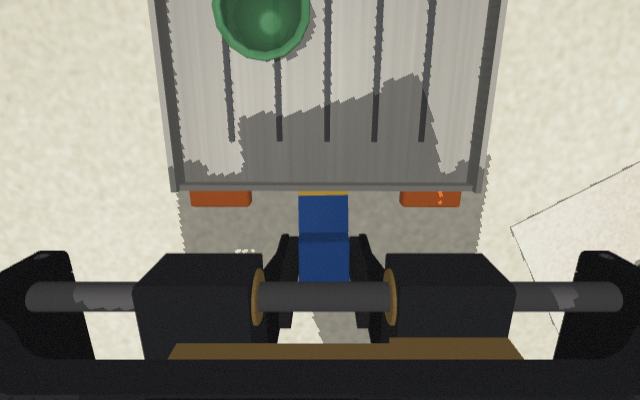

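View pics/s13c.png

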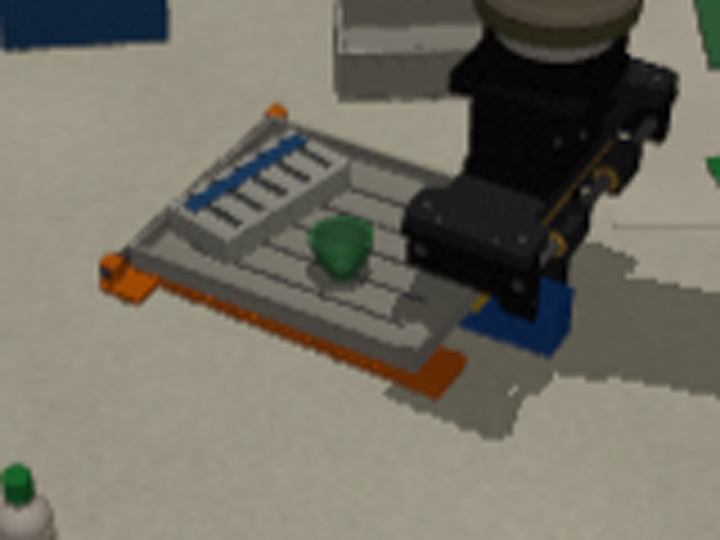

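Run:
```python
from h import *
for i in range(8):
    snap('top','t13.png' if i<7 else 't14.png')
    s=read_state();print(round(s['time'],2),s['ee_pos'].round(5),np.round(s['ft_force'],1),s['width'].__round__(4))
im=cv2.imread('pics/t14.png');cv2.imwrite('pics/t14c.png',im[80:300,110:540])
snap('wrist','w14.png');im=cv2.imread('pics/w14.png');cv2.imwrite('pics/w14c.png',cv2.resize(im[165:265,225:425],None,fx=4,fy=4,interpolation=cv2.INTER_CUBIC))
```

```text
16.52 [ 0.51092 -0.20887  0.02989] [-11.    4.1  14.8] 0.0271
16.57 [ 0.51089 -0.20883  0.02987] [-10.2   4.2  13.3] 0.0272
16.62 [ 0.51091 -0.20884  0.0299 ] [-9.4  4.8 13.1] 0.027
16.67 [ 0.51092 -0.20884  0.02989] [-10.    4.6  14.4] 0.0274
16.72 [ 0.51091 -0.20884  0.02987] [-10.2   4.9  13.4] 0.0274
16.77 [ 0.51089 -0.20884  0.02987] [-9.9  4.4 13.4] 0.0277
16.82 [ 0.51088 -0.20886  0.02988] [-10.    4.6  13.9] 0.0274
16.87 [ 0.51092 -0.20887  0.02991] [-9.6  4.5 12.8] 0.0272
```

View pics/w14c.png

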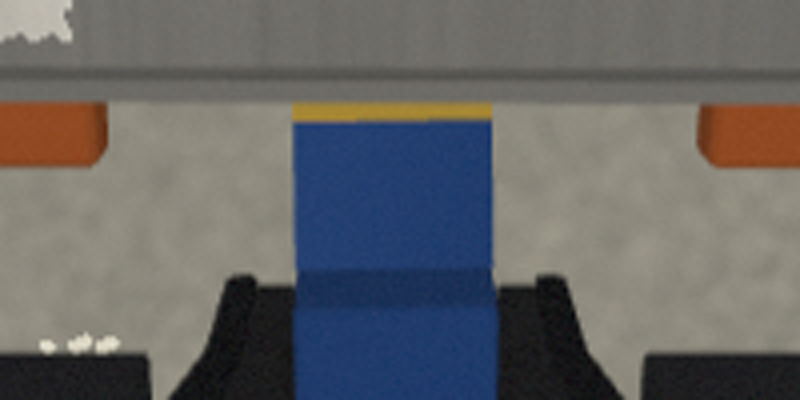

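View pics/t14c.png

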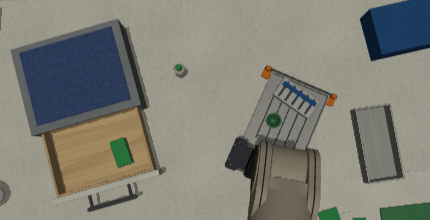

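```bash
python3 -c "
from bench import *
print(close_job()); s=read_state(); print(s['time'],s['ee_pos'],s['width'])"
```

```text
the job is handed in; nothing more can be done
None
the job is handed in; nothing more can be done
```

I finished and handed in the job at about 16.9 s of robot time. The drawer is open, and the wedge is still gripped under the middle of the tray's front edge with the tray resting on it.

I pulled the drawer about 0.155 m by its handle and lifted the wedge out. I laid it flat on the counter about 25 mm in front of the tray, then pushed it in along the counter.

What the last checks showed:
- **Tray height:** the front edge lies over the rear part of the yellow band, about 43 mm from the tip. That puts the tray roughly 5–6 mm up, estimated from the pictures rather than measured directly.
- **Wedge position:** it is within about 2 mm of the tray's middle. The tool stayed still to within 0.1 mm over the last readings.
- **Grip and force:** the fingers read 27 mm, so the wedge is held. The arm keeps a steady hold of about 10 N along the push and 13 N pressing down.
- **Everything else:** the bur case is in the open drawer. The dish and cassette in the tray, the dropper and the kidney dish showed no visible shift.

What was less clean:
- **Tool tilt:** it briefly went to about 2.8° while pushing and I corrected it. It was 0.8° at the end.
- **Touchdown on the counter:** I judged it from the height stopping at 31 mm, because the force reading showed no clear step there.

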